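# Feel for the clear tab slot of a model display plinth

## Robot

A 6-joint arm with a two-finger parallel gripper is mounted at the origin on the work surface. World frame = base frame: x ahead of the robot, y to its left, z up, the work surface at z = 0. Lengths are in mm, angles in rad, forces in N, time in s.
With the tool pointing down it reaches from about 300 to 825 mm from the base axis. Payload 5.4 kg.
Tool frame: the origin (TCP) lies at the very end of the fingers, on their centre line; the grasp point (between the pads) lies 19 mm behind it; z points along the fingers, x is the direction in which the jaws open and shut, and the axes are right-handed (so a half turn about z gives the same grasp; the last joint's range is limited). The gripper opens to 92 mm and grips with 3 to 60 N. Pads are 20 mm wide; open, the fingers measure 128 mm over their backs; the gripper's body (75 mm by 189 mm) begins 69 mm behind the grasp point.
Start: joints at [1.14, 0.158, 1.597, -0, 1.386, -0.21], TCP at [125.942, 561.021, 214.601] pointing down, gripper open.
Joint ranges: [-2.91, 2.91], [-0.94, 2.29], [0.18, 2.7], [-1.29, 4.43], [0.17, 2.64], [-3, 3]. Speed limits (rad/s): [2.57, 2.57, 3.14, 3.14, 3.14, 3.14].

## Interface

Orientations are given as [roll, pitch, yaw] about the fixed x, y, z axes, in that order (R = Rz(yaw) Ry(pitch) Rx(roll)).
In Python, from rig import arm, solver, vision, order gives the robot as it stands. Calls block until the motion is done:
- arm.move_ptp(position, orientation): joint-space move of the TCP to a pose.
- arm.move_linear(position, attitude=None, v=150, threshold=None): straight line of the TCP; attitude=None keeps the orientation; v is the mean speed in mm/s. With threshold (N) it stops when the force on the tool has changed by that much, and returns True; else False.
- arm.move_joints(angles): joint-space move.
- arm.gripper_open() and arm.close(grasp_force=None): open the fingers fully, or close them until they stop; grasp_force is the grip in N (None keeps the last).
- arm.pause(seconds).
- solver.solve_ik(position, orientation): joint angles nearest the present ones, or None.
- vision.read_camera(name): name is "scene" or "top" or "wrist"; returns a dict with "pixels" (420x560x3 uint8, red, green, blue), "z_map" (420x560 float32, mm along the optical axis (not along the pixel's ray), 0 where there is no reading), "mtx" (3x3 intrinsics, pixels), "dist_coeffs" ([k1, k2, p1, p2, k3] as OpenCV has them; the pictures are not rectified), "position" and "attitude" of the camera in the world. Camera axes: x right, y down, z forward; pixel columns grow to the right and rows downward; lengths in mm; the calibration is good to about 2 mm. A picture is of the moment at which its call begins.
A pose or a line that the arm cannot do raises arm.Unreachable and nothing moves.
- order.finish_job(): hands the job in, once; it reports no verdict.
Readings, each from a call of its own:
- arm.get_time(): time.
- arm.get_q(): joint angles.
- arm.get_qvel(): joint speeds.
- arm.get_tau(): joint torques, N m.
- arm.get_eef_pos(): TCP position.
- arm.get_tcp_rot(): TCP orientation.
- arm.get_ft_force(): force on the tool from outside, world axes, zero at the start.
- arm.get_torque(): the same for the moment, N m.
- arm.get_opening(): opening from 0.0 (shut) to 1.0 (fully open).
Only numpy, scipy, OpenCV 4.12 (cv2) and the standard library are available. Lean on these libraries where they do the work, as an engineer would, in place of code of your own. Each camera call takes 0.05 s, during which the arm holds its last target.

## Task

Two of the three tab slots in the model plinth are choked inside by moulding flash that cannot be seen. Take the feeler gauge out of its stand and gently slide its blade into the slots to feel which one it fits: where it jams part-way do not force it, draw it out and try another. Leave the gauge standing upright in the clear slot, pushed fully home with its flange flat on the plinth, let go of it, and leave the things lying around alone.

Things in the scene. Friction and masses are not known exactly. Their poses are not given: they have to be found in the camera images.
- gauge: Feeler gauge, loose, 90 g, upright in the stand. Origin: centre of its flange's underside; z up, x across the blade's thickness, y along its width. Black flange 30 (x) x 36 (y) x 5 (z) mm; on it a black handle 14 (x) x 30 (y) mm, centred, up to 55 mm above the origin, gripped across its 14 mm from above. Steel blade below. The same turned half round.
- gauge_blade: The gauge's steel blade, rigid with the gauge and with the same origin and axes: 4 mm thick (x), 20 mm wide (y), reaching 32 mm below the origin, with a rounded lower edge. It is bent when the contact forces on it add up to more than 36 N; the squeeze of tongue and wall makes up about 11 N of that.
- stand: Fixed wooden block 70 x 70 mm, 50 mm high, with a loose pocket 12 (x) x 28 (y) mm for the blade in its centre. Origin: centre of its underside, z up. The gauge's flange rests on its top, axes as the stand's, and lifts straight out.
- plinth: Fixed grey plastic display plinth 80 (x) x 184 (y) x 45 (z) mm with a low skirt; origin centre of its underside, z up. Three equal slots 26 mm long lie end to end in a row along its y axis, 50 mm apart, open at the top. Each has a rigid wall on its -x side and a sprung tongue on its +x side; both lips have sloped lead-ins 4.5 mm wide and 9 mm deep.
- slot_left (a point): Mouth centre of the left (plinth +y) slot, level with the plinth's top (45 mm up), at the mid-plane of a seated blade. Axes as the plinth: x across the gap, y along the slot, z up. In every slot the tongue leaves a 2.5 mm gap; the blade pushes it 1.5 mm towards +x (about 5.4 N, rising 1.2 N per mm, 2.8 mm at most).
- slot_mid (a point): Mouth centre of the middle slot, level with the plinth's top (45 mm up), at the mid-plane of a seated blade. Axes as the plinth: x across the gap, y along the slot, z up. In every slot the blade rubs all the way down: some 1 to 6 N of drag (up to 12 N while it parts the lips), which also holds it where it is left. The plinth stands up to 60 N of pressing.
- slot_right (a point): Mouth centre of the right (plinth -y) slot, level with the plinth's top (45 mm up), at the mid-plane of a seated blade. Axes as the plinth: x across the gap, y along the slot, z up. In two of the slots, not known which, flash stops the blade with the flange about 17 mm above the top, giving 1 mm per 5 N; in the clear one the flange comes down onto the top.
- glue: Bystander: white glue bottle with a pointed nozzle, 38 mm wide, 98 mm high; origin centre of its underside.
- paint: Bystander: small paint bottle, 32 mm wide, 65 mm high; origin centre of its underside.
- cone: Bystander: small grey plastic nozzle cone, 26 mm wide, 36 mm high; origin centre of its underside.
- sprue: Bystander: flat grey sprue frame with kit parts, 95 x 130 x 6 mm, lying; origin centre of its underside.
Mind the look-alikes: they are no part of the job. What is shaped like the gauge but orange or pink is not meant.

How it is judged:
By the outcome, as a careful person would: the job done as asked, in the order asked, and still so for the second after the job is handed in, with the robot touching nothing.
It also fails if it takes over 61 s, if anything falls off the work surface, if the arm or the gripper's body presses on something with over 40 N, if the wrist force passes 120 N, or if a joint passes its speed limit or range.

## Working session

There is one attempt and no reset: what is moved stays moved. The work goes in short steps, each a Python script; the robot and the scene stay as the last script left them, time stands still between calls to the robot, and variables do not carry over. Pictures are saved under pics/ and viewed, and the job is handed in when it is done.

```bash
ls; mkdir -p pics
python3 - <<'E'
from rig import arm, vision
import cv2, numpy as np, pickle
for n in ["scene","top"]:
    d=vision.read_camera(n); pickle.dump(d,open(f"/tmp/{n}.pkl","wb"))
    cv2.imwrite(f"pics/{n}0.png",d["pixels"][:,:,::-1]); print(n,d["position"],d["attitude"],d["mtx"],d["dist_coeffs"])
print(arm.get_time(),arm.get_tcp_rot())
E
```

```text
pics
scene [1005.36605089  440.44173101  754.05979813] [-2.46875050e+00 -4.18871542e-04  2.27584305e+00] [[461.89858272   0.         283.70103141]
 [  0.         461.89858272 207.58962806]
 [  0.           0.           1.        ]] [-0.14919355  0.          0.          0.          0.        ]
top [491.35778989  78.22439022 944.90066341] [-3.04374859  0.03844848 -1.57343996] [[386.46643689   0.         278.69280714]
 [  0.         386.46643689 211.27191024]
 [  0.           0.           1.        ]] [-0.09263629  0.          0.          0.          0.        ]
0.1 [-3.14122891e+00  1.66848999e-03  1.34999143e+00]
```

View pics/scene0.png

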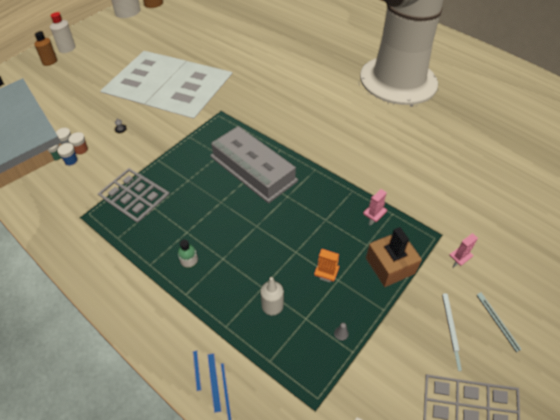

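View pics/top0.png

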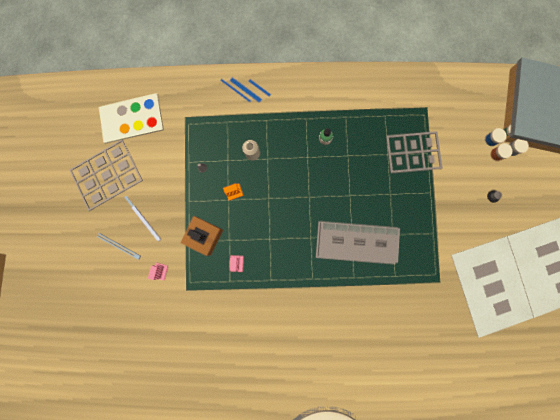

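The black gauge stands in the wooden stand at top (200,236), and the plinth is at (359,242) with slots at (338,240), (360,242) and (381,243). The pink and orange pieces are decoys. Next I'll deproject these pixels.

```bash
cat > h.py <<'E'
import cv2, numpy as np, pickle
from scipy.spatial.transform import Rotation as R
def cloud(d):
    z=d["z_map"].astype(float); h,w=z.shape
    u,v=np.meshgrid(np.arange(w),np.arange(h))
    p=cv2.undistortPoints(np.stack([u,v],-1).reshape(-1,1,2).astype(np.float64),d["mtx"],d["dist_coeffs"]).reshape(h,w,2)
    P=np.dstack([p[...,0]*z,p[...,1]*z,z])
    W=P@R.from_euler("xyz",d["attitude"]).as_matrix().T+d["position"]
    W[z==0]=np.nan
    return W
def pix2plane(d,uv,zp):
    p=cv2.undistortPoints(np.array(uv,float).reshape(-1,1,2),d["mtx"],d["dist_coeffs"]).reshape(-1,2)
    r=np.c_[p,np.ones(len(p))]@R.from_euler("xyz",d["attitude"]).as_matrix().T
    return d["position"]+r*((zp-d["position"][2])/r[:,2])[:,None]
def proj(d,X):
    Rm=R.from_euler("xyz",d["attitude"]).as_matrix()
    rv=cv2.Rodrigues(Rm.T)[0]; t=-Rm.T@d["position"]
    return cv2.projectPoints(np.array(X,float).reshape(-1,1,3),rv,t,d["mtx"],np.array(d["dist_coeffs"]))[0].reshape(-1,2)
def fit(W,zl,zh,c,r):
    m=(W[...,2]>zl)&(W[...,2]<zh)&(np.hypot(W[...,0]-c[0],W[...,1]-c[1])<r)
    p=W[m][:,:2].astype(np.float32)
    return cv2.minAreaRect(p),len(p),np.median(W[m][:,2])
E
python3 - <<'E'
from h import *
d=pickle.load(open("/tmp/top.pkl","rb"));W=cloud(d)
for n,u,v in [("mat",300,180),("gauge",200,236),("stand",207,222),("pl",350,248),("orange",233,192),("pink",236,264),("pink2",158,272),("s1",338,240),("s2",360,242),("s3",381,243),("cone",201,167),("glue",251,148)]:
    print(n,W[v,u].round(1))
c=W[248,350]; print(fit(W,38,52,c,140))
g=W[222,207]; print(fit(W,44,53,g,80)); print(fit(W,85,115,g,80))
d=pickle.load(open("/tmp/scene.pkl","rb"));W=cloud(d)
print(fit(W,38,52,c,140)); print(fit(W,44,53,g,80)); print(fit(W,85,115,g,80))
E
```

```text
mat [661.6  61.4   0.8]
gauge [520.5 283.7 104.4]
stand [558.8 292.6  -1.9]
pl [493.4 -52.2  44.8]
orange [622.3 216.4  72.4]
pink [458.6 207.   80.6]
pink2 [439.2 388.4  72.4]
s1 [512.3 -25.7  36.4]
s2 [507.3 -77.6  33.5]
s3 [ 504.6 -125.9   37.9]
cone [691.1 302.6  29.5]
glue [726.1 175.9  68.6]
(((506.7996826171875, -73.46897888183594), (184.78347778320312, 80.47262573242188), 85.0528335571289), 2639, np.float64(44.22955517419507))
(((523.67333984375, 298.3897705078125), (70.60039520263672, 70.6946792602539), 64.54971313476562), 674, np.float64(49.331832108047365))
(((523.3319091796875, 296.4800720214844), (31.116758346557617, 14.275254249572754), 62.76423263549805), 109, np.float64(103.52703459658494))
(((508.2025146484375, -72.7668228149414), (184.40902709960938, 83.67752838134766), 84.9759521484375), 2306, np.float64(44.735639772321974))
(((524.0642700195312, 297.9913635253906), (71.03584289550781, 72.1697006225586), 64.78593444824219), 843, np.float64(49.34131149274765))
(((524.0009155273438, 298.7377014160156), (32.118690490722656, 16.691293716430664), 62.66611099243164), 240, np.float64(102.41234386946746))
```

Run:
```python
from rig import arm, vision, solver
from h import *
pi=np.pi
y=np.radians(-5)
print(solver.solve_ik([507,-73,250],[pi,0,y]),solver.solve_ik([524,298,250],[pi,0,np.radians(-26)]),solver.solve_ik([524,298,70],[pi,0,np.radians(-26)]))
arm.move_ptp([507,-73,300],[pi,0,y]); print(arm.get_time())
d=vision.read_camera("wrist"); pickle.dump(d,open("/tmp/w1.pkl","wb")); cv2.imwrite("pics/w1.png",d["pixels"][:,:,::-1]); print(d["position"],d["attitude"])
arm.move_ptp([524,298,250],[pi,0,np.radians(-26)]); print(arm.get_time(), arm.get_ft_force())
d=vision.read_camera("wrist"); pickle.dump(d,open("/tmp/w2.pkl","wb")); cv2.imwrite("pics/w2.png",d["pixels"][:,:,::-1]); print(d["position"],d["attitude"])
```

```text
[-3.79268688e-01 -2.91089357e-02  1.72371290e+00 -4.44089210e-16
  1.44698869e+00 -2.92002226e-01] [ 3.16851320e-01  2.08448473e-01  1.47010798e+00 -4.44089210e-16
  1.46303620e+00  7.70636925e-01] [ 3.16851320e-01  3.76174850e-01  1.63546804e+00 -4.44089210e-16
  1.12994976e+00  7.70636925e-01]
2.7333
[514.62435982   7.68693573 470.33535194] [ 2.85560123e+00  8.00560445e-04 -8.58660211e-02]
4.1833 [-0.13947612 -0.71355427 -0.34570299]
[560.17926112 369.49998009 420.62796891] [ 2.85499929e+00  3.54538027e-04 -4.54219746e-01]
```

View pics/w1.png

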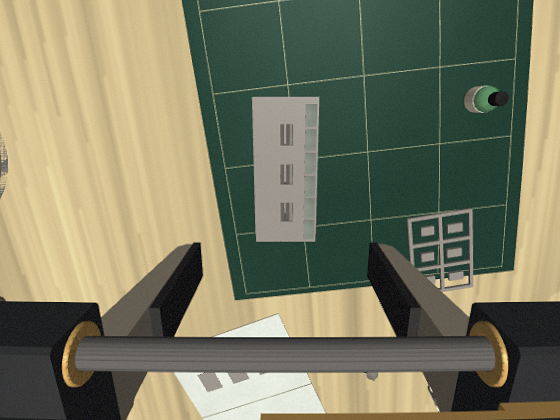

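View pics/w2.png

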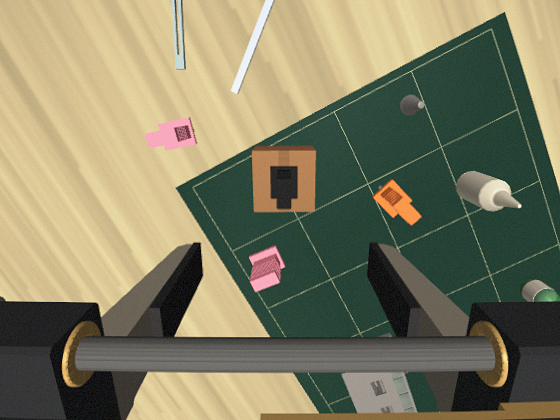

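The wrist views show the plinth slots at (287,134), (287,174) and (287,212), and the gauge at (284,185) in the stand. I'll zoom in and measure.

Run:
```python
from h import *
d=pickle.load(open("/tmp/w1.pkl","rb"));W=cloud(d)
im=d["pixels"][90:250,240:330,::-1]
cv2.imwrite("pics/w1z.png",cv2.resize(im,None,fx=3.7*1.2,fy=3.7,interpolation=cv2.INTER_CUBIC) if 0 else cv2.resize(im,None,fx=3.7,fy=3.7,interpolation=cv2.INTER_NEAREST))
for c in (253,260,280,285,287,290,300,308,314): print(c,W[134,c].round(1),W[154,c].round(1))
print(fit(W,40,49,[507,-73],140))
for v in (134,174,212): print(v,d["pixels"][v,276:300].sum(1)//3, W[v,276:300,2].round(0))
print([ (W[v,287,1].round(1),W[v,287,2].round(0),int(d["pixels"][v,287].sum()//3)) for v in range(115,230)])
d=pickle.load(open("/tmp/w2.pkl","rb"));W=cloud(d)
print(fit(W,44,53,[524,298],80),fit(W,98,112,[524,298],80))
```

```text
253 [472.6 -19.5  44.6] [466.  -48.6   8.1]
260 [481.3 -20.2  45.9] [478.8 -44.6  47.1]
280 [505.9 -22.4  44.7] [503.7 -47.1  44. ]
285 [512.  -24.   30.1] [510.  -47.6  44.9]
287 [514.5 -23.5  39.7] [512.5 -47.5  46.6]
290 [518.2 -23.5  44.4] [516.2 -48.   45.6]
300 [530.5 -24.5  45.6] [528.8 -49.2  44.6]
308 [540.4 -25.3  46. ] [538.7 -49.8  46.7]
314 [547.6 -25.7  48.3] [546.1 -50.3  47.2]
(((507.9427795410156, -73.37296295166016), (184.305908203125, 80.19474792480469), 85.10266876220703), 8639, np.float64(45.47327668151377))
134 [157 156 153 158 117  99  97  93 150 159 106  93  92 101 132 138  99 151
 159 153 153 158 155 156] [45. 45. 46. 45. 45. 43. 39. 38. 31. 30. 37. 40. 42. 44. 44. 41. 23. 45.
 45. 47. 44. 46. 44. 44.]
174 [151 151 154 154 120 101  98  93 148 156 104  95  93 111 132 138 100 145
 150 152 152 149 153 152] [44. 45. 45. 47. 46. 41. 39. 37. 30. 29. 38. 41. 41. 43. 46. 44. 37. 46.
 46. 44. 45. 46. 45. 45.]
212 [148 151 149 150 132 101  97  98 120 124  99  96  94 124 133 140 102 146
 149 150 152 154 148 147] [45. 44. 45. 46. 45. 40. 41. 38.  9.  8. 38. 39. 43. 43. 4
[... 4647 characters left out ...]
float64(40.0), 89), (np.float64(-136.8), np.float64(44.0), 117), (np.float64(-137.6), np.float64(45.0), 153), (np.float64(-138.8), np.float64(46.0), 153), (np.float64(-140.4), np.float64(45.0), 150), (np.float64(-142.2), np.float64(44.0), 152), (np.float64(-143.1), np.float64(46.0), 150), (np.float64(-144.5), np.float64(46.0), 149), (np.float64(-146.1), np.float64(45.0), 149), (np.float64(-148.0), np.float64(44.0), 147)]
(((523.791259765625, 298.4454650878906), (70.62437438964844, 70.15083312988281), 64.26792907714844), 2849, np.float64(50.34771925903755)) (((523.723388671875, 299.0047607421875), (29.53084373474121, 13.795048713684082), 64.1309585571289), 451, np.float64(105.28543245894696))
```

View pics/w1z.png

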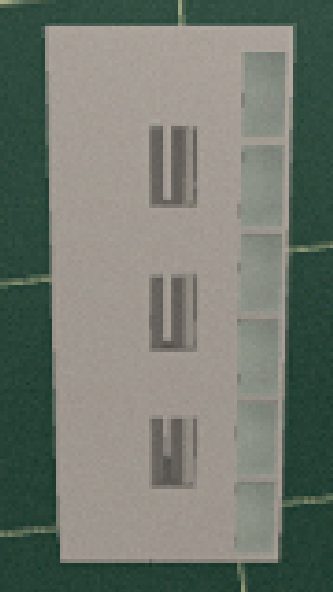

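The thin tongue and the relief line behind it (col 292) are on the world +x side. So plinth +x/+y is roughly world +x/+y, with a yaw of about -4.9°. Next I'll compute the slot mouths and grasp the gauge.

Run:
```python
from h import *
from rig import arm, vision
d=pickle.load(open("/tmp/w1.pkl","rb"))
g=d["pixels"].astype(float).mean(2)
out=[]
for v0,v1 in ((124,145),(164,184),(202,221)):
    vm=(v0+v1)//2
    prof=g[vm-5:vm+6].mean(0)
    col=280.5-(prof[279]-prof[280])/(prof[279]-prof[282]); 
    # y edges at col 281-283
    pr=g[:,287]
    def edge(r0,r1,fall):
        seg=pr[r0:r1]; hi,lo=152,93
        return (r0-0.5+ (np.clip((seg-lo)/(hi-lo),0,1).sum() if fall else np.clip((hi-seg)/(hi-lo),0,1).sum()))
    a=edge(vm-16,vm,True); b=edge(vm,vm+16,False)
    P=pix2plane(d,[[col,vm],[287,a],[287,b]],45)
    print(col,a,b,P.round(2).tolist())
    ang=np.radians(-4.9); ex=np.array([np.cos(ang),np.sin(ang)]); ey=np.array([-ex[1],ex[0]])
    B=np.c_[ex,ey]
    Q=P[:,:2]@B
    print("slot local", Q[0,0]+6.5,(Q[1,1]+Q[2,1])/2, "len",Q[1,1]-Q[2,1],"world",B@[Q[0,0]+6.5,(Q[1,1]+Q[2,1])/2])
pi=np.pi; o=[pi,0,np.radians(-25.8)]
arm.move_linear([523.8,298.8,110],o,v=200)
arm.move_linear([523.8,298.8,70],o,v=100)
f0=arm.get_ft_force()
arm.close(40); print(arm.get_time(),arm.get_opening(),arm.get_ft_force()-f0,arm.get_eef_pos())
```

```text
279.83851554663994 123.97457627118644 144.9858757062147 [[505.7, -22.38, 45.0], [515.55, -11.08, 45.0], [513.4, -36.56, 45.0]]
slot local 512.2679386877878 20.212893258620216 len 25.576295071131263 world [512.12227425 -23.61733002]
279.85407725321886 164.22316384180792 183.9858757062147 [[501.23, -72.38, 45.0], [511.38, -60.64, 45.0], [509.23, -86.16, 45.0]]
slot local 512.075284592111 -29.538841535725258 len 25.60999459024209 world [507.68068414 -73.17078104]
280.1747252747253 202.12146892655366 220.70338983050848 [[497.21, -121.67, 45.0], [507.2, -110.33, 45.0], [505.05, -135.89, 45.0]]
slot local 512.2842498123462 -79.42733721711417 len 25.654501665474612 world [ 503.62756386 -122.89479822]
6.7917 0.1477085572589829 [-0.41590693 -0.1499847   0.36470865] [523.76437952 298.78004711  69.95782437]
```

Run:
```python
from h import *
from rig import arm, vision
pi=np.pi
arm.move_linear([523.8,298.8,165],None,v=120)
print(arm.get_time(),arm.get_opening(),arm.get_ft_force())
arm.move_ptp([512.4,-23.6,150],[pi,0,np.radians(-4.9)])
arm.pause(.2)
print(arm.get_time(),arm.get_ft_force(),arm.get_eef_pos())
for n in("wrist","top","scene"):
    d=vision.read_camera(n); pickle.dump(d,open(f"/tmp/{n}3.pkl","wb")); cv2.imwrite(f"pics/{n}3.png",d["pixels"][:,:,::-1])
```

```text
7.7333 0.15239870883855075 [-0.00712652 -0.36442264 -0.31437255]
9.1583 [ 0.2913959   0.10185724 -1.0169698 ] [512.5986098  -22.77583262 150.02445852]
```

View pics/wrist3.png

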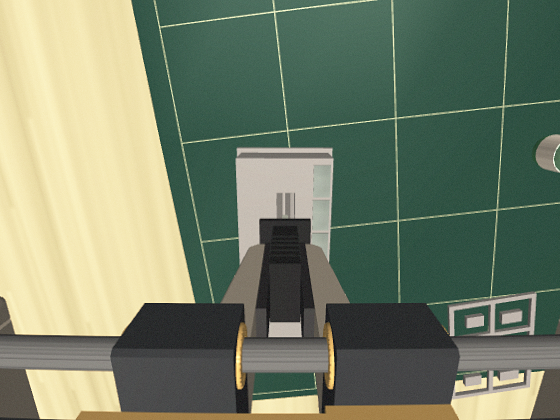

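View pics/scene3.png

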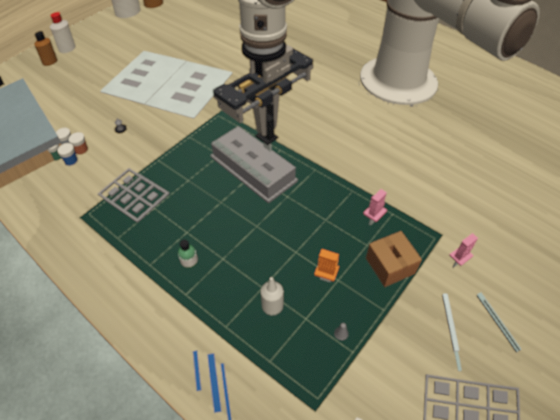

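The gauge is held, with the flange at wrist cols 260–310 and the slot ahead at about (286,205). I'll use this view to check the camera-to-tool bias across x.

Run:
```python
from h import *
from rig import arm
print(arm.get_eef_pos(),arm.get_tcp_rot(),arm.get_ft_force())
d=pickle.load(open("/tmp/wrist3.pkl","rb"));W=cloud(d); g=d["pixels"].mean(2)
for v in (200,205): print(v,g[v,272:300].astype(int),W[v,280,2])
print(g[230,254:316].astype(int)); print(g[214:236,285].astype(int)); print(W[226:240:3,266].round(1),W[226:240:3,304].round(1))
im=d["pixels"][170:290,230:340,::-1]; cv2.imwrite("pics/w3z.png",cv2.resize(im,None,fx=5,fy=5,interpolation=cv2.INTER_NEAREST))
```

```text
[512.51272574 -23.11048541 150.02028065] [-3.14154866e+00 -6.55503341e-05 -8.47405279e-02] [ 1.20889044 -0.43027198 -0.69035914]
200 [188 188 190 193 147 125 124 124 129 122 157 191 194 132 120 121 124 116
 155 171 172 173 101 183 191 192 187 189] 38.007577445488835
205 [189 190 189 191 156 127 126 129 127 121 157 187 194 135 121 123 121 116
 154 169 167 174 102 184 190 188 187 186] 37.65360706747447
[188 189 191 189 196 110  52  43  44  49  50  54  56  47  50  48  46  49
  40  36  29  27  28  30  22  29  29  26  30  26  29  27  33  26  28  24
  32  22  32  29  19  27  27  39  49  56  50  43  54  48  52  47  48  49
  51  45  73 186 185 181 184 183]
[136 151 156 147 100  23  29  48  52  47  45  48  30  34  24  27  27  34
  23  33  27  27]
[[503.4  -7.8 134.5]
 [503.4  -9.1 136. ]
 [503.2 -10.9 136. ]
 [502.9 -13.3 134.7]
 [502.9 -14.5 136.4]] [[525.6  -9.8 133.9]
 [525.4 -11.  135.9]
 [525.3 -12.8 135.8]
 [525.2 -14.8 135.6]
 [525.  -16.6 135.7]]
```

View pics/w3z.png

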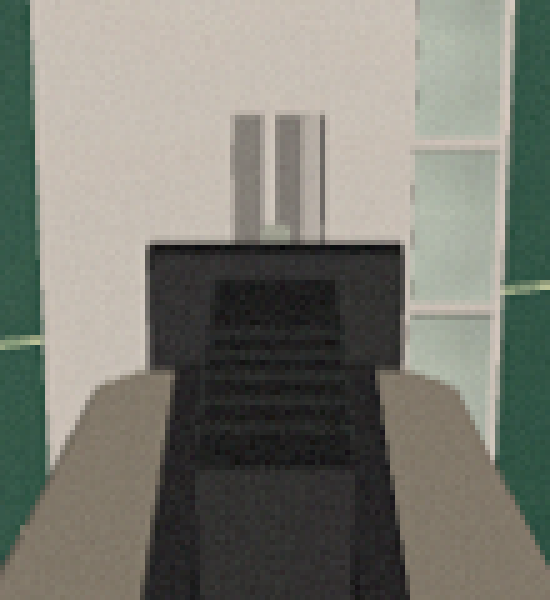

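Run:
```python
from h import *
d=pickle.load(open("/tmp/wrist3.pkl","rb"))
ang=np.radians(-4.9); ex=np.array([np.cos(ang),np.sin(ang)]); ey=np.array([-ex[1],ex[0]])
f=pix2plane(d,[[258.93,230],[310.3,230],[285,218.2]],135)[:,:2]
fx=f@ex; print("flange x local",fx[:2],fx[:2].mean(),"front edge y",f[2]@ey, "-> centre", f[2]@ey-18)
s=pix2plane(d,[[275.88,202]],45)[:,:2]@ex; s2=pix2plane(d,[[281.9,202],[284.5,202]],36)[:,:2]@ex
print("slot blade mid local",s+6.5,"gap",s2, s2[0]+2)
s1=pix2plane(d,[[287,193.0]],45); print(s1)
for p in ([512.6,-22.78],[512.51,-23.11]): print("tcp local",np.array(p)@ex,np.array(p)@ey)
print(d["position"])
```

```text
flange x local [498.13105291 528.18005294] 513.1555529241778 front edge y 40.253781854768185 -> centre 22.253781854768185
slot blade mid local [512.19817045] gap [510.72200961 512.99743478] 512.7220096104386
[[516.01797802 -11.27176964  45.        ]]
tcp local 512.6723963365279 21.08796895298572
tcp local 512.610912844506 20.751487482160353
[519.98409448  57.26692049 320.41923471]
```

```bash
cat > probe.py <<'E'
from h import *
from rig import arm
ang=np.radians(-4.9); ex=np.array([np.cos(ang),np.sin(ang)]); ey=np.array([-ex[1],ex[0]])
O=[np.pi,0,ang]
def pos(x,y,z): return [*(ex*x+ey*y),z]
def F(n=4):
    a=[]
    for _ in range(n): arm.pause(.012); a.append(arm.get_ft_force())
    a=np.mean(a,0); return np.array([a[:2]@ex,a[:2]@ey,a[2]])
def probe(x,y,zend=64.5,fzmax=14,z0=98):
    arm.move_linear(pos(x,y,z0),O,v=120); arm.pause(.25); t=F(8); z=z0; print("tare",t,arm.get_eef_pos())
    while z>zend:
        z-=1.0 if z>66.5 else 0.5
        hit=arm.move_linear(pos(x,y,z),O,v=25,threshold=10)
        f=F()-t; print(f"{arm.get_time():.2f} z{z} {arm.get_eef_pos()[2]:.2f} x{x:.2f} y{y:.2f} f{f.round(1)} {hit}")
        if f[2]>fzmax or abs(f[0])>14 or abs(f[1])>10 or hit and f[2]>9: return z,x,y,f
        if f[0]>1.5: x+=min(.5,.08*f[0])
        elif f[0]<-5: x-=.2
        if abs(f[1])>3: y+=np.sign(f[1])*.2
    return z,x,y,f
E
python3 - <<'E'
from probe import *
print(probe(512.2,19.0))
E
```

```text
tare [ 0.17072019 -0.00278688 -0.76246816] [512.44004773 -24.94255632  98.68800918]
10.49 z97.0 96.95 x512.20 y19.00 f[-0.  -0.5  0. ] False
10.78 z96.0 95.90 x512.20 y19.00 f[-0.  -0.1  0.3] False
11.06 z95.0 94.93 x512.20 y19.00 f[-0.   0.   0.1] False
11.34 z94.0 93.94 x512.20 y19.00 f[-0.2  0.1  0.2] False
11.62 z93.0 92.95 x512.20 y19.00 f[0.  0.3 0. ] False
11.91 z92.0 91.94 x512.20 y19.00 f[-0.2 -0.1 -0.2] False
12.19 z91.0 90.94 x512.20 y19.00 f[ 0.1  0.3 -0. ] False
12.47 z90.0 89.90 x512.20 y19.00 f[-0.8 -0.2  0. ] False
12.76 z89.0 88.87 x512.20 y19.00 f[-0.8 -0.  -0.2] False
13.04 z88.0 87.96 x512.20 y19.00 f[-3.1 -0.   2.2] False
13.32 z87.0 87.04 x512.20 y19.00 f[-4.   0.   4.6] False
13.61 z86.0 85.91 x512.20 y19.00 f[-3.5 -0.4  4. ] False
13.89 z85.0 84.73 x512.20 y19.00 f[-2.8  0.1  1.9] False
14.18 z84.0 83.81 x512.20 y19.00 f[-2.8 -0.1  1.7] False
14.46 z83.0 82.92 x512.20 y19.00 f[-2.7  0.1  1.5] False
14.74 z82.0 81.91 x512.20 y19.00 f[-2.7  0.2  2.1] False
15.03 z81.0 81.11 x512.20 y19.00 f[-3.8  0.   3.8] False
15.31 z80.0 80.37 x512.20 y19.00 f[-4.3  0.1  6.3] False
15.59 z79.0 79.69 x512.20 y19.00 f[-5.3  0.2  8.2] False
15.88 z78.0 79.14 x512.00 y19.00 f[-6.1 -0.1 11.1] False
16.16 z77.0 78.56 x511.80 y19.00 f[-7.1  1.  13.9] False
16.44 z76.0 78.01 x511.60 y19.00 f[-7.6  0.4 16.2] False
(76.0, 511.6, 19.0, array([-7.56870566,  0.43105448, 16.23390584]))
```

The left slot jams right at the stated height, about 17 mm, and gives about 4–5 N/mm. I'll draw out and try the middle one.

Run:
```python
from probe import *
arm.move_linear(pos(512.2,19.0,84),O,v=40)
arm.move_linear(pos(512.2,19.0,104),O,v=80)
arm.move_linear(pos(512.2,-31.0,104),O,v=100)
print(probe(512.2,-31.0,fzmax=12,z0=93))
```

```text
tare [ 0.06984352  0.42854389 -0.40009539] [507.91931737 -74.62817314  93.32210642]
18.69 z92.0 91.98 x512.20 y-31.00 f[ 0.  -0.3 -0.4] False
18.98 z91.0 90.92 x512.20 y-31.00 f[ 0.1 -0.4 -0.3] False
19.26 z90.0 89.95 x512.20 y-31.00 f[-0.1 -0.7 -0.5] False
19.54 z89.0 88.91 x512.20 y-31.00 f[-0.5 -0.7 -0.1] False
19.82 z88.0 88.00 x512.20 y-31.00 f[-2.8 -0.7  3. ] False
20.11 z87.0 87.04 x512.20 y-31.00 f[-4.1 -0.5  4.8] False
20.39 z86.0 85.89 x512.20 y-31.00 f[-3.6 -0.8  3.6] False
20.68 z85.0 84.70 x512.20 y-31.00 f[-2.8 -1.   1.9] False
20.96 z84.0 83.81 x512.20 y-31.00 f[-2.7 -0.5  0.8] False
21.24 z83.0 82.87 x512.20 y-31.00 f[-2.4 -0.4  1.2] False
21.52 z82.0 81.91 x512.20 y-31.00 f[-2.8 -0.7  2.4] False
21.81 z81.0 81.08 x512.20 y-31.00 f[-4.1 -0.1  3.8] False
22.09 z80.0 80.35 x512.20 y-31.00 f[-4.8 -0.7  5.7] False
22.38 z79.0 79.68 x512.20 y-31.00 f[-5.6  0.   8.5] False
22.66 z78.0 79.14 x512.00 y-31.00 f[-6.3  0.3 10.8] False
22.94 z77.0 78.55 x511.80 y-31.00 f[-6.8  0.5 13.3] False
(77.0, 511.8, -31.0, array([-6.76948935,  0.47061258, 13.31248301]))
```

The middle slot jams in the same way, so I'll draw out and try the right one.

Run:
```python
from probe import *
arm.move_linear(pos(512.2,-31.0,84),O,v=40)
arm.move_linear(pos(512.2,-31.0,104),O,v=80)
arm.move_linear(pos(512.2,-80.9,104),O,v=100)
print(probe(512.2,-80.9,fzmax=12,z0=93,zend=61))
```

```text
tare [ 0.3848722   0.10594998 -0.54164516] [ 503.64390722 -124.36709843   93.31178436]
25.17 z92.0 91.99 x512.20 y-80.90 f[-0.6  0.1 -0.2] False
25.45 z91.0 90.93 x512.20 y-80.90 f[-0.5 -0.3 -0.1] False
25.73 z90.0 89.92 x512.20 y-80.90 f[-0.4 -0.1 -0.5] False
26.02 z89.0 88.88 x512.20 y-80.90 f[-0.9 -0.4  0.2] False
26.30 z88.0 88.00 x512.20 y-80.90 f[-2.6 -0.5  3.3] False
26.58 z87.0 87.07 x512.20 y-80.90 f[-4.6 -0.4  5. ] False
26.87 z86.0 85.88 x512.20 y-80.90 f[-4.5 -0.6  4. ] False
27.15 z85.0 84.70 x512.20 y-80.90 f[-3.2 -0.6  1.2] False
27.43 z84.0 83.75 x512.20 y-80.90 f[-2.9 -0.5  0.8] False
27.72 z83.0 82.85 x512.20 y-80.90 f[-3.5 -0.7  1.4] False
28.00 z82.0 81.89 x512.20 y-80.90 f[-3.3 -0.4  1.9] False
28.28 z81.0 80.92 x512.20 y-80.90 f[-3.7 -0.8  1.7] False
28.57 z80.0 79.85 x512.20 y-80.90 f[-3.8 -0.6  1.4] False
28.85 z79.0 78.90 x512.20 y-80.90 f[-3.5 -0.5  1.4] False
29.13 z78.0 77.90 x512.20 y-80.90 f[-3.9 -0.5  1.5] False
29.42 z77.0 76.89 x512.20 y-80.90 f[-3.8  0.1  1. ] False
29.70 z76.0 75.88 x512.20 y-80.90 f[-3.7  0.   1.7] False
29.98 z75.0 74.87 x512.20 y
[... 282 characters left out ...]
512.20 y-80.90 f[-3.8 -0.3  1. ] False
31.68 z69.0 68.88 x512.20 y-80.90 f[-4.  -0.3  1.4] False
31.97 z68.0 67.90 x512.20 y-80.90 f[-4.  -0.5  0.9] False
32.25 z67.0 66.90 x512.20 y-80.90 f[-4.3 -0.1  1.2] False
32.53 z66.0 65.90 x512.20 y-80.90 f[-4.4  0.3  1.1] False
32.82 z65.5 65.49 x512.20 y-80.90 f[-4.8 -0.2  2. ] False
33.10 z65.0 64.97 x512.20 y-80.90 f[-5.1  0.1  2. ] False
33.38 z64.5 64.92 x512.00 y-80.90 f[-5.7 -0.2  5.2] False
33.67 z64.0 64.92 x511.80 y-80.90 f[-6.3  1.1  7.6] False
33.95 z63.5 64.91 x511.60 y-80.90 f[-7.4  1.5 10.6] False
34.23 z63.0 64.91 x511.40 y-80.90 f[-8.7  1.8 13.8] False
(63.0, 511.40000000000003, -80.9, array([-8.65666089,  1.8282299 , 13.82796179]))
```

The right slot is clear: the flange grounds at TCP z 64.9, as predicted. I'll relax the lateral load and then release.

Run:
```python
from probe import *
from rig import vision
t=np.array([.38,.1,-.54])
for x in (511.8,511.5):
    arm.move_linear(pos(x,-80.9,64.5),O,v=20); arm.pause(.2); print(x,(F()-t).round(1),arm.get_eef_pos(),arm.get_tcp_rot())
arm.gripper_open(); arm.pause(.2); print((F()-t).round(1),arm.get_opening(),arm.get_time())
arm.move_linear(pos(511.5,-80.9,130),O,v=100)
arm.move_linear(pos(511.5,-80.9,220),O,v=200)
for n in("wrist","top","scene"):
    d=vision.read_camera(n); pickle.dump(d,open(f"/tmp/{n}4.pkl","wb")); cv2.imwrite(f"pics/{n}4.png",d["pixels"][:,:,::-1])
d=pickle.load(open("/tmp/wrist4.pkl","rb"));W=cloud(d)
print(arm.get_time(),fit(W,95,106,[504,-123],60),fit(W,46.5,54,[504,-123],40))
m=(W[...,2]>96)&(W[...,2]<106)&(np.hypot(W[...,0]-504,W[...,1]+123)<40);P=W[m];c=np.linalg.lstsq(np.c_[P[:,:2]-[504,-123],np.ones(len(P))],P[:,2],rcond=None)[0];print("top plane",c)
```

```text
511.8 [-5.4  0.8  5.6] [ 503.37383018 -124.37397568   64.92983205] [ 3.14155879e+00 -6.70018389e-04 -8.55359876e-02]
511.5 [-3.7  1.5  5.5] [ 503.3201676  -124.36725149   64.91761631] [ 3.14149680e+00 -1.30631379e-03 -8.56118942e-02]
[-0.2 -0.2  0.6] 1.0033058612030885 36.6417
38.2 (((503.89581298828125, -124.71558380126953), (30.662837982177734, 13.427862167358398), 84.88085174560547), 533, np.float64(100.32561249327853)) (((504.2919921875, -123.17683410644531), (77.8114013671875, 76.00894927978516), 84.98179626464844), 975, np.float64(48.72046193252845))
top plane [ 7.11611675e-03 -5.09401450e-03  1.00299079e+02]
```

View pics/wrist4.png

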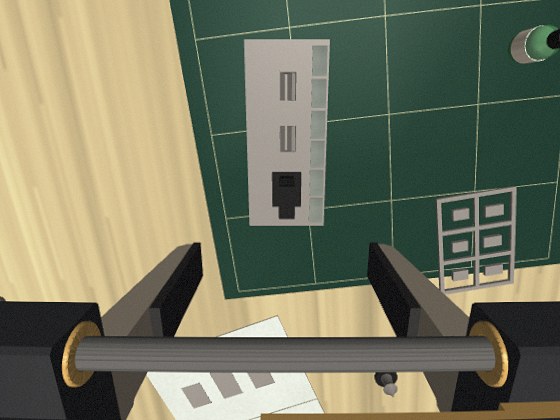

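View pics/scene4.png

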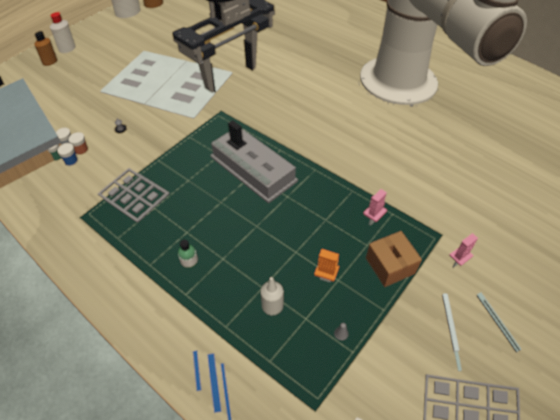

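The gauge stands in the right slot, at wrist (286,195). Its handle top reads 100.3 mm where 100 is expected, and it is level within 0.5°. Everything else is where it was, so I'm handing in.

Run:
```python
from rig import order,arm
order.finish_job(); print(arm.get_time())
```

```text
the job is handed in; nothing more can be done
the job is handed in; nothing more can be done
```

The gauge is standing upright in the right slot, the clear one, pushed fully home and let go. I handed the job in at about 38 s.

- **Left and middle slots:** both jammed with the flange about 17 mm above the plinth. I stopped at about 16 N and 13 N of push and drew the blade out each time.
- **Right slot:** the blade slid in with about 1–2 N of drag, after a 5 N peak at the lips. The flange came down on the plinth top, and I pressed it to about 14 N.
- **Last checks:** after release, the handle top measured 100.3 mm high (100 expected) and level within about 0.5°. The fingers were clear, and the other objects looked untouched in the last scene picture.
- **Disagreements:** the cameras differed by 1–2 mm on positions. I corrected the slot aim with a view of the held gauge. A sideways push of about 4 N from the sprung tongue was still there just before release, and I did not remove it completely.

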